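Pump down the vacuum canister

TASK

Seal the steel canister on the shelf: slide the yellow vent tab on its lid fully closed (to the green dot), then work the red pump button through at least two full strokes. Each time press it gently down until you feel it bottom on its stop, hold it there for about a second, and let it come all the way up again; keep the push on the button below 20 N, leave the vent closed and the other things on the shelf where they are.

Things in the scene. Friction and masses are not known exactly. Their poses are not given: they have to be found in the camera images.
- canister: closed stainless steel vacuum canister, black lid, fixed to the shelf; 154 mm across, lid's top face 134 mm above its origin (centre of its underside, 4 mm above the work surface, on the mat). z up; towards its -x stands the yellow vent tab, on a white track along y. At the lid's centre is the red pump button in a metal collar 58 mm wide and 8 mm high.
- pump_button: red round sprung pump button (plunger), 42 mm across, at the lid's centre; moves straight down. Origin on its axis, 42 mm below its top. Spring: about 4 N at first, 0.15 N more per mm. The stroke ends on a hidden rubber stop, 6 to 24 mm below rest, different each time: it can only be felt, the resistance then rising by about 9 N per mm.
- button_top (a point): centre of the pump button's flat top; at rest 184 mm above the canister's origin. The button is bottomed when the stop itself bears 2.5 N or more, beyond the spring's force (4 to 8 N), so a total push of 11 to 15 N is right; above 20 N the pump breaks.
- vent_tab (a point): centre of the yellow vent tab that stands on the lid, 14 mm (canister x) by 10 mm (canister y) and 22 mm high (its top 11 mm above this point, its foot 3 mm above the lid); 56 mm from the lid's centre towards the canister's -x. Clear lid around it.
- vent (a joint): position of the vent tab in m: 0 = fully open (by the red dot), 0.024 = fully closed (by the green dot); it slides along the canister's +y to close, with about 2 N of friction, to a firm end stop, and stays where it is left
- mortar_mid (a point): grey granite mortar, an open bowl 140 mm across and 95 mm high, heavy; the point is on its middle, half-way up. A bystander: leave it where it is.
- pestle_mid (a point): grey granite pestle lying flat, 150 mm long; the point is on its middle, half-way up. A bystander: leave it where it is.
- cups_mid (a point): nested set of green plastic measuring cups, 86 mm across, 45 mm high, flat handles 100 mm out to one side; the point is on its middle, half-way up. A bystander: leave it where it is.
- spice_jar_mid (a point): small spice jar with a black cap, 48 mm across, 90 mm high; the point is on its middle, half-way up. A bystander: leave it where it is.
- tin_mid (a point): blue tin can, 74 mm across, 100 mm high; the point is on its middle, half-way up. A bystander: leave it where it is.
- tea_jar_mid (a point): amber glass jar, 80 mm across, 120 mm high; the point is on its middle, half-way up. A bystander: leave it where it is.
- mug_mid (a point): blue mug, 80 mm across, 90 mm high; the point is on its middle, half-way up. A bystander: leave it where it is.
- carton_mid (a point): cardboard carton 50 x 80 x 130 mm high; the point is on its middle, half-way up. A bystander: leave it where it is.

How it is judged:
By the outcome, as a careful person would: the job done as asked, in the order asked, and still so for the second after the job is handed in, with the robot touching nothing.
It also fails if it takes over 61 s, if anything falls off the work surface, if the arm or the gripper's body presses on something with over 40 N, if the wrist force passes 120 N, or if a joint passes its speed limit or range.

ROBOT

A 7-joint arm with a two-finger parallel gripper is mounted at the origin on the work surface. World frame = base frame: x ahead of the robot, y to its left, z up, the work surface at z = 0. Lengths are in m, angles in rad, forces in N, time in s.
With the tool pointing down it reaches from about 0.425 to 0.925 m from the base axis. Payload 6.8 kg.
Tool frame: the origin (TCP) lies on the front face of the gripper's body, between the roots of the fingers; the fingertips stand 73 mm ahead of it and the grasp point (between the pads) lies 54 mm ahead of it (env.nose_length is the distance from the TCP to the fingertips, in m); z points along the fingers, y is the line along which they close (so a half turn about z gives the same grasp; the last joint's range is limited). The gripper opens to 85 mm and grips with 20 to 120 N. Pads are 22 mm wide; open, the fingers measure 114 mm over their backs; the gripper's body (76 mm by 85 mm) begins 54 mm behind the grasp point. The pads swing forward as they close: fully open they stand 13 mm farther back than shut.
Start: joints at [1.185, 0.477, 0.022, 1.555, -0.011, 1.109, -0.083], TCP at [0.185, -0.649, 0.304] pointing down, gripper open.
Joint ranges: [-2.96, 2.96], [-0.34, 2.1], [-1.41, 1.46], [0.24, 2.44], [-1.37, 4.51], [0.17, 1.92], [-2.96, 2.96]. Speed limits (rad/s): [2.39, 2.39, 3.14, 3.14, 3.14, 3.14, 3.14].

INTERFACE

Orientations are given as a unit quaternion [w, x, y, z].
In Python, from cell import env, kin, camera, calibration, job gives the robot as it stands. The module is installed in compiled form; this text tells all that it offers. Calls block until the motion is done:
- env.reach(position, orientation): joint-space move of the TCP to a pose.
- env.movel(position, velocity=0.15, rot=None, stop_force=None): straight line of the TCP; rot=None keeps the orientation; velocity is the mean speed in m/s. With stop_force (N) it stops when the force on the tool has changed by that much, and returns True; else False.
- env.goto_joints(angles): joint-space move.
- env.grip(opening, f_grip=None): finger opening in m; f_grip is the grip in N (None keeps the last); returns when the fingers have stopped.
- env.dwell(seconds).
- kin.inverse_kinematics(position, orientation): joint angles nearest the present ones, or None.
- env.get_state(): the state.
- camera(name): name is "scene" or "top"; returns (picture, depth): 400x640x3 uint8, blue, green, red; 400x640 float32, m along the optical axis (not along the pixel's ray), 0 where there is no reading.
- calibration(name): a dict with "fx", "fy", "cx", "cy" (pixels), "k1" (the pictures are not rectified: a ray, as slopes to the right and down, at radius r is drawn at 1 + k1 r^2 times it, then the intrinsics apply), "rvec" (rotation vector, rad) and "tvec" (3), from world to camera coordinates, as OpenCV has them. Camera axes: x right, y down, z forward; pixel columns grow to the right and rows downward; lengths in m; the calibration is good to about 2 mm. A picture is of the moment at which its call begins. calibration takes no time and is no camera call.
A pose or a line that the arm cannot do raises env.PlanningError and nothing moves.
- job.job_done(): hands the job in; it is judged then, once.
The state is a dict: "time": time; "qpos": joint angles; "joint_velocities": joint speeds; "joint_torque": joint torques, N m; "tcp_pos": TCP position; "orientation": TCP orientation; "force": force on the tool from outside, world axes, zero at the start; "torque": the same for the moment, N m; "opening": finger opening in m; "gripper_force": force on a finger pad.
Only numpy, scipy, OpenCV 4.12 (cv2) and the standard library are available. Lean on these libraries where they do the work, as an engineer would, in place of code of your own. Each camera call takes 0.05 s, during which the arm holds its last target. There are 200 camera calls.

## Working session

There is one attempt and no reset: what is moved stays moved. The work goes in short steps, each a Python script; the robot and the scene stay as the last script left them, time stands still between calls to the robot, and variables do not carry over. Pictures are saved under pics/ and viewed, at most 10 in all, crops included, and the job is handed in when it is done.

```bash
mkdir -p pics; cat > h.py <<'E'
import numpy as np, cv2
from cell import env, kin, camera, calibration, job
def cal(n):
    c=calibration(n); R=cv2.Rodrigues(np.array(c["rvec"],float))[0]; return c,R,np.array(c["tvec"],float).ravel()
def cloud(n,d):
    c,R,t=cal(n); v,u=np.mgrid[0:d.shape[0],0:d.shape[1]]
    x=(u-c["cx"])/c["fx"]; y=(v-c["cy"])/c["fy"]; a,b=x.copy(),y.copy()
    for _ in range(8):
        s=1+c["k1"]*(a*a+b*b); a,b=x/s,y/s
    P=np.stack([a*d,b*d,d],-1)
    W=(P-t)@R; W[d<=0]=np.nan
    return W
E
python3 - <<'E'
from h import *
for n in("scene","top"):
    p,d=camera(n); cv2.imwrite(f"pics/{n}0.png",p); np.save(f"{n}0.npy",d)
    c,R,t=cal(n); print(n,c["fx"],c["k1"],-R.T@t)
s=env.get_state(); print(s["time"],s["tcp_pos"],s["orientation"],s["force"],s["opening"],env.nose_length)
E
```

```text
scene 406.368957839134 -0.007503187379109333 [0.92275964 0.60276149 1.10638456]
top 491.93865804116905 -0.13835633192611946 [ 0.42151305 -0.00686504  1.93435108]
0.1 [ 0.18502    -0.6487205   0.30302063] [-8.06499779e-04  9.90365186e-01  1.38477871e-01 -1.64260005e-04] [-0.05407449  0.56380276 -0.77492206] 0.08531625580763215 0.0726
```

View pics/scene0.png

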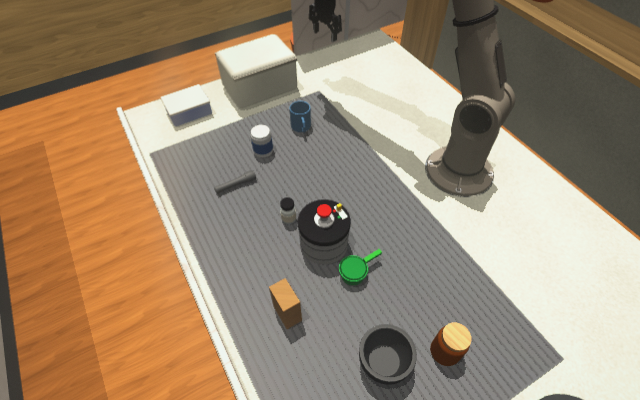

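View pics/top0.png

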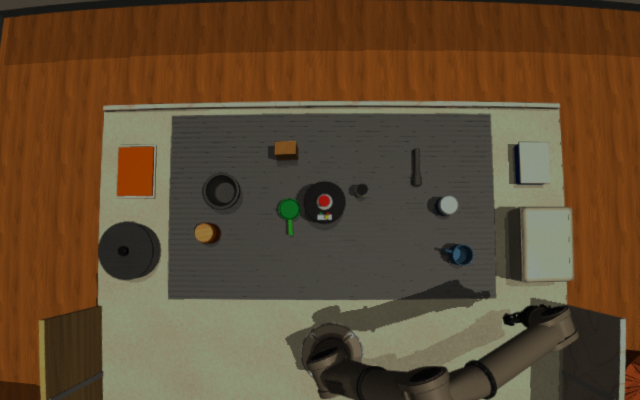

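Scene: the canister is at about (325,225), its red button at (324,211) and the yellow tab near (338,208). Top: button at (324,201), tab and track at about (324,215). Cups stand just to its left, the spice jar to its right.

```bash
python3 - <<'E'
from h import *
ims=[]
for n,(x0,y0) in(("top",(294,172)),("scene",(294,190))):
    p=cv2.imread(f"pics/{n}0.png"); d=np.load(f"{n}0.npy"); W=cloud(n,d)
    ims.append(cv2.resize(p[y0:y0+60,x0:x0+66],None,fx=6,fy=6,interpolation=cv2.INTER_CUBIC))
    h=cv2.cvtColor(p,cv2.COLOR_BGR2HSV).astype(int); H,S,V=h[...,0],h[...,1],h[...,2]
    roi=np.zeros(H.shape,bool); roi[y0:y0+60,x0:x0+66]=1
    for nm,m in(("red",((H<6)|(H>174))&(S>170)&(V>90)),("yel",(H>18)&(H<34)&(S>120)&(V>90)),("grn",(H>45)&(H<85)&(S>90)),("white",(S<60)&(V>120))):
        m=m&roi
        v,u=np.nonzero(m); w=W[m]
        if len(u): print(n,nm,len(u),u.mean().round(1),v.mean().round(1),np.nanmedian(w,0).round(4),np.nanmax(w[:,2]).round(3))
        if nm=="yel": print(np.c_[u,v,w.round(3)])
        if nm=="red":
            k=w[:,2]>np.nanmax(w[:,2])-.006;print(" top",np.nanmean(w[k],0),k.sum())
    m=roi&(abs(W[...,2]-.138)<.004)
    w=W[m]; (cx,cy),r=cv2.minEnclosingCircle(w[:,:2].astype(np.float32)); print("lid",cx,cy,r,m.sum())
cv2.imwrite("pics/crop.png",np.hstack(ims))
E
```

```text
top red 90 323.6 200.8 [0.5793 0.0249 0.1874] 0.199
 top [0.57835335 0.0257078  0.19528028] 14
top yel 11 326.1 216.4 [0.5265 0.0183 0.1598] 0.165
[[3.25e+02 2.15e+02 5.31e-01 2.20e-02 1.46e-01]
 [3.26e+02 2.15e+02 5.30e-01 1.80e-02 1.63e-01]
 [3.27e+02 2.15e+02 5.31e-01 1.50e-02 1.58e-01]
 [3.25e+02 2.16e+02 5.28e-01 2.20e-02 1.40e-01]
 [3.26e+02 2.16e+02 5.27e-01 1.80e-02 1.65e-01]
 [3.27e+02 2.16e+02 5.27e-01 1.50e-02 1.63e-01]
 [3.25e+02 2.17e+02 5.25e-01 2.20e-02 1.37e-01]
 [3.26e+02 2.17e+02 5.24e-01 1.80e-02 1.52e-01]
 [3.27e+02 2.17e+02 5.23e-01 1.50e-02 1.63e-01]
 [3.26e+02 2.18e+02 5.19e-01 1.80e-02 1.64e-01]
 [3.27e+02 2.18e+02 5.20e-01 1.50e-02 1.60e-01]]
top grn 112 298.3 209.0 [0.5592 0.1347 0.0495] 0.144
top white 61 325.2 210.2 [0.5565 0.0221 0.1439] 0.191
lid 0.5800402164459229 0.024094289168715477 0.07696136832237244 735
scene red 160 324.3 210.0 [0.5823 0.0252 0.1878] 0.192
 top [0.58295968 0.0257779  0.18848346] 123
scene yel 30 338.8 206.4 [0.5271 0.018  0.1593] 0.166
[[3.39e+02 2.03e+02 5.23e-01 1.10e-02 1.63e-01]
 [3.37e+02 2.04e+02 5.30e-01 1.20e-02 1.64e-01]

[... 826 characters left out ...]
 2.07e+02 5.23e-01 1.90e-02 1.52e-01]
 [3.37e+02 2.08e+02 5.32e-01 1.60e-02 1.51e-01]
 [3.38e+02 2.08e+02 5.31e-01 2.00e-02 1.54e-01]
 [3.39e+02 2.08e+02 5.28e-01 2.10e-02 1.53e-01]
 [3.40e+02 2.08e+02 5.23e-01 1.80e-02 1.46e-01]
 [3.41e+02 2.08e+02 5.21e-01 2.00e-02 1.47e-01]
 [3.37e+02 2.09e+02 5.33e-01 1.80e-02 1.48e-01]
 [3.38e+02 2.09e+02 5.32e-01 2.10e-02 1.50e-01]
 [3.39e+02 2.09e+02 5.27e-01 1.90e-02 1.45e-01]
 [3.40e+02 2.09e+02 5.24e-01 2.00e-02 1.44e-01]
 [3.38e+02 2.10e+02 5.30e-01 1.90e-02 1.43e-01]]
scene grn 10 338.3 216.7 [0.5414 0.0385 0.1397] 0.144
scene white 1469 330.8 209.1 [ 0.4839 -0.0795  0.0049] 0.151
lid 0.5832110643386841 0.024848729372024536 0.077499158680439 1364
```

View pics/crop.png

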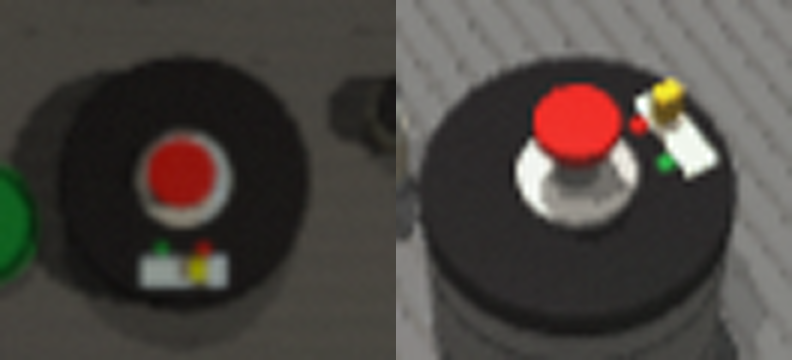

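```bash
python3 - <<'E'
from h import *
env.grip(0.0)
q=[0,1,0,0]; n=env.nose_length
env.reach([.526,-.022,.28],q)
print(env.movel([.526,-.022,.148+n],.1,stop_force=5), env.get_state()["tcp_pos"])
f0=np.array(env.get_state()["force"])
print(env.movel([.526,.045,.148+n],.025,stop_force=7))
s=env.get_state(); print(s["time"],s["tcp_pos"],s["force"]-f0,s["opening"])
p,d=camera("scene"); cv2.imwrite("pics/push.png",cv2.resize(p[140:260,260:400],None,fx=5,fy=5))
E
```

```text
False [ 0.52636659 -0.02195094  0.22096644]
True
5.7417 [0.5258254  0.01818208 0.22029934] [-0.1953436  -1.93671584  0.49605489] 0.0002374663408086725
```

View pics/push.png

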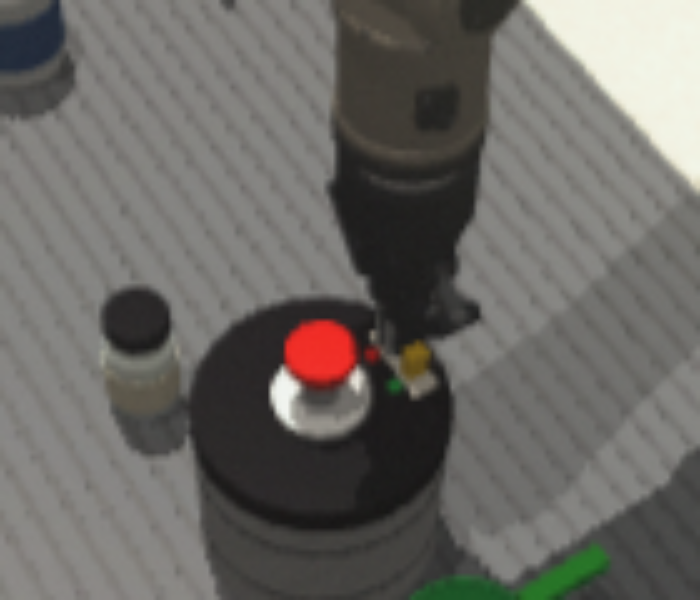

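The picture shows the tab at (415,360), near the green dot (395,385). I'll push again to see whether this is the firm stop.

```bash
python3 - <<'E'
from h import *
n=env.nose_length
for k in range(2):
    x=env.get_state()["tcp_pos"]
    r=env.movel([.526,.045,x[2]],.015,stop_force=9); s=env.get_state(); print(r,s["tcp_pos"],s["force"])
x=s["tcp_pos"]
env.movel([.526,x[1]-.02,x[2]],.1); env.movel([.526,x[1]-.02,.30],.2)
env.movel([.45,-.12,.30],.2)
for c in("scene","top"):
    p,d=camera(c); W=cloud(c,d)
    x0,y0=(294,172) if c=="top" else (294,190)
    h=cv2.cvtColor(p,cv2.COLOR_BGR2HSV).astype(int); H,S,V=h[...,0],h[...,1],h[...,2]
    m=(H>18)&(H<34)&(S>120)&(V>90); m[:y0]=0;m[y0+60:]=0;m[:,:x0]=0;m[:,x0+66:]=0
    print(c,m.sum(),np.nanmedian(W[m],0) if m.any() else 0)
    cv2.imwrite(f"pics/after_{c}.png",cv2.resize(p[y0:y0+60,x0:x0+66],None,fx=6,fy=6,interpolation=cv2.INTER_CUBIC))
cv2.imwrite("pics/after.png",np.hstack([cv2.imread("pics/after_scene.png"),cv2.imread("pics/after_top.png")]))
print(env.get_state()["time"])
E
```

```text
True [0.52532417 0.01832054 0.21962149] [-0.17361318 -0.70115756  0.39371134]
True [0.5249285  0.01850441 0.21904687] [ 0.32052243 -0.39567322 -0.30030283]
scene 28 [0.52715851 0.03935422 0.15895453]
top 6 [0.52690972 0.03821747 0.16087021]
8.8167
```

View pics/after.png

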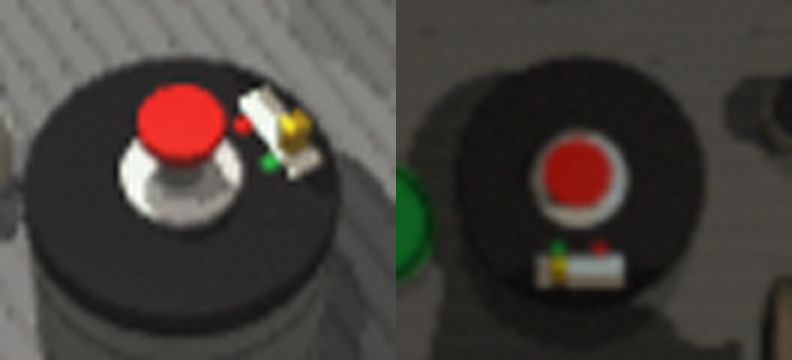

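The tab is now beside the green dot in both views (about 22 mm of travel) and didn't move under a 9 N push, so the vent is closed. Next is the first press.

```bash
cat >> h.py <<'E'
XY=[.5815,.025]
def F(k=5):
    a=[]
    for _ in range(k): env.dwell(.02); a.append(env.get_state()["force"][2])
    return float(np.mean(a))
def press(hold=1.3):
    n=env.nose_length
    env.movel(XY+[.195+n],.1); env.dwell(.2); f0=F(10)
    r=env.movel(XY+[.158+n],.012,stop_force=11.5)
    s=env.get_state(); z=s["tcp_pos"][2]; print("stop",r,s["time"],z-n,s["force"][2]-f0)
    log=[];t0=None;zc=z
    while t0 is None or env.get_state()["time"]-t0<hold:
        f=F()-f0; log.append(round(f,1))
        if f>=11.3 and t0 is None: t0=env.get_state()["time"]
        if f<11.3 and len(log)<25:
            zc-=min(.0003,(12.8-f)/9000*.5+.00005); env.movel(XY+[zc],.01,stop_force=4)
        elif f>15: zc+=.0002; env.movel(XY+[zc],.01)
        elif t0 is None: print("giving up"); break
    s=env.get_state(); print(log,s["tcp_pos"],s["time"])
    env.movel(XY+[.195+n],.05); env.dwell(.2); print("after",F()-f0,env.get_state()["time"])
E
python3 - <<'E'
from h import *
env.movel(XY+[.30],.2); press()
E
```

```text
stop True 12.8583 0.16804852247482427 9.21654125031252
[8.6, 7.8, 8.9, 10.2, 10.3, 11.2, 11.4, 11.6, 11.5, 12.0, 11.7, 11.7, 11.9, 11.7, 12.3, 11.8, 12.0, 11.9, 12.0, 11.5, 11.8, 11.9, 11.9] [0.58166548 0.02504229 0.24025004] 16.275
after -0.38919943676914104 17.275
```

```bash
python3 - <<'E'
from h import *
press(); press()
env.movel(XY+[.32],.2); env.movel([.45,-.15,.32],.2); env.dwell(.3)
p,d=camera("scene"); W=cloud("scene",d)
h=cv2.cvtColor(p,cv2.COLOR_BGR2HSV).astype(int); H,S,V=h[...,0],h[...,1],h[...,2]
m=((H<6)|(H>174))&(S>170)&(V>90); m[:190]=0;m[250:]=0;m[:,:294]=0;m[:,360:]=0
print(np.nanmedian(W[m],0))
m=(H>18)&(H<34)&(S>120)&(V>90); m[:190]=0;m[250:]=0;m[:,:294]=0;m[:,360:]=0
print(np.nanmedian(W[m],0),env.get_state()["time"])
cv2.imwrite("pics/final.png",p)
E
```

```text
stop True 19.975 0.1679375198850033 8.16782549289373
[8.9, 8.1, 8.9, 9.9, 10.7, 11.4, 11.1, 11.7, 12.0, 12.1, 12.2, 11.4, 12.0, 11.8, 11.6, 11.9, 11.9, 11.9, 11.5] [0.5816669  0.02508528 0.24018077] 23.0583
after -0.7699728529451978 24.0583
stop True 26.7667 0.1678063591307638 9.102643664780153
[8.3, 7.8, 8.9, 10.3, 11.2, 11.3, 11.7, 11.7, 11.7, 11.9, 12.1, 11.8, 11.8, 11.5, 11.5, 11.8, 11.8, 11.7, 11.5, 11.9, 11.9, 12.1, 12.1] [0.58167321 0.02506747 0.24003783] 30.1833
after 0.17521558860669942 31.1833
[0.58252678 0.02513942 0.18789529]
[0.52735107 0.04018237 0.15987337] 33.1833
```

View pics/final.png

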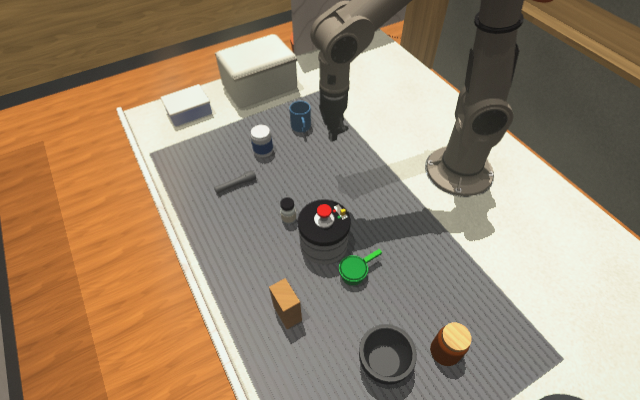

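The button (324,211) is back up, the tab (342,212) is closed, and the other things haven't moved.

```bash
python3 -c "
from h import *
print(job.job_done())"
```

```text
the job is handed in; nothing more can be done
None
```

The job is handed in: the vent is closed against its stop by the green dot, and the pump button had three full strokes, each held over a second at about 12 N and fully released; nothing else on the shelf moved, and it took about 33 s.

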